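Plug in the heater relay and inspect it under the loupe

ROBOT

A 6-joint arm with a two-finger parallel gripper is mounted at the origin on the work surface. World frame = base frame: x ahead of the robot, y to its left, z up, the work surface at z = 0. Lengths are in m, angles in rad, forces in N, time in s.
With the tool pointing down it reaches from about 0.35 to 0.875 m from the base axis. Payload 15.5 kg.
Tool frame: the origin (TCP) lies between the finger pads; the fingertips stand 17 mm ahead of it and the grasp point (between the pads) lies 2 mm behind it (manip.tip_extent is the distance from the TCP to the fingertips, in m); z points along the fingers, y is the line along which they close (so a half turn about z gives the same grasp; the last joint's range is limited). The gripper opens to 85 mm and grips with 20 to 120 N. Pads are 22 mm wide; open, the fingers measure 114 mm over their backs; the gripper's body (76 mm by 85 mm) begins 54 mm behind the grasp point. The pads swing forward as they close: fully open they stand 13 mm farther back than shut.
Start: joints at [-1.244, 0.494, 1.345, -0, 1.302, -0.096], TCP at [0.256, -0.57, 0.248] pointing down, gripper open.
Joint ranges: [-2.91, 2.91], [-0.82, 2.16], [0.22, 2.67], [-1.22, 4.37], [0.12, 2.79], [-3.08, 3.08]. Speed limits (rad/s): [1.89, 1.89, 2.57, 3.01, 3.01, 3.01].

INTERFACE

Orientations are given as a rotation vector (axis times angle).
In Python, from cell import sensors, read_camera, workorder, manip gives the robot as it stands.
- The arm moves only by the tool step_arm, never from a script. Its argument "deltas" is a list that holds one entry, the list of rows, each a list of 6 numbers: the shift along the world's x, y, z in mm, then the turn, a rotation vector about the world's x, y, z in rad. In form: [[[x, y, z, wx, wy, wz], ...]]. A call has 1 to 12 rows; each row shifts and turns the commanded pose from where the row before left it; what a row does not reach is not made up. A row lasts 1/12 s, in which the tool goes at most 41.7 mm and 7.16 degrees, less where a joint would pass 70% of its speed; a pose out of reach is approached as far as the arm can. A call with a gripper value outside its range is refused whole. "grip" is the finger opening in mm, from 0 to 85.4, set as the call begins (left out, the last holds). The fingers move at their own pace and stop on an object; "grip_force" is the grip in N (left out, the last holds). Time passes only in rows, so rows that do not move let the fingers close. It gives the time, the measured TCP pose, the force, the opening and the grip force at its end, in the units of the state.
- sensors.get_obs(): the state, without advancing time (a new reading comes with each control period).
- read_camera(name): name is "scene" or "top" or "wrist"; returns a dict with "img" (420x560x3 uint8, red, green, blue), "z_map" (420x560 float32, m along the optical axis (not along the pixel's ray), 0 where there is no reading), "fx", "fy", "cx", "cy" (pixels), "position" and "orientation" of the camera in the world; the wrist camera has in their place "hand_eye" (4x4, takes a point from camera to tool coordinates, whose origin is the TCP and whose axes are the flange's). Camera axes: x right, y up, looking along -z (the intrinsics and any distortion apply to the point x, -y, -z); pixel columns grow to the right and rows downward; lengths in m; the calibration is good to about 2 mm. The wrist camera is an equidistant fisheye: a pixel r from the principal point sees the ray r / f radians off the axis. A picture is of the moment at which its call begins: read the wrist's pose just before it.
- workorder.finish_job(): hands the job in; it is judged then, once.
The state is a dict: "time_s": time; "qpos": joint angles; "qd": joint speeds; "effort": joint torques, N m; "eef_pos": TCP position; "tool_rot": TCP orientation; "contact_force": force on the tool from outside, world axes, zero at the start; "ft_torque": the same for the moment, N m; "grip_width": opening from 0.0 (shut) to 1.0 (fully open); "grip_force": force on a finger pad.
Only numpy, scipy, OpenCV 4.12 (cv2) and the standard library are available. Lean on these libraries where they do the work, as an engineer would, in place of code of your own. Each camera call takes 0.05 s, during which the arm holds its last target. There are 200 camera calls.

TASK

Plug the loose relay fully home into the empty socket on the heater control board and let go of it. Then take the loupe by its handle and hold it over the relay so you could read the relay's top: lens level, centred on the relay, at the focal height marked by the collar on the board's gauge post. Finish while still holding the loupe there in the air, touching nothing else with it, and leave the collar and the other things on the bench undisturbed.

Things in the scene. Friction and masses are not known exactly. Their poses are not given: they have to be found in the camera images.
- relay_body (a point): Centre of the relay's body, 45 mm above the plug's foot; z up. The relay is a loose grey rectangular block standing upright, about 90 g: body 36 (its x) x 28 (its y) x 50 mm high, over a smaller black plug 30 x 22 x 20 mm (70 mm in all). Grip the body across its 28 mm. Half a turn about z makes no difference.
- socket (a point): Centre of the mouth of the only socket hole, in the top of a black block (64 x 52 x 30 mm) on the control board; 40 mm above the bench. Hole about 32.5 (its x) x 24.5 mm (its y), 22 mm deep, small chamfer. z up, x along the hole's long side towards the gauge post. When home, the relay's body rests on this face, its centre 25 mm above this point.
- focal_mark (a point): Centre of the small dark steel collar (22 mm across, 6 mm high) on the thin upright gauge post (6 mm across, top 195 mm above the bench) that stands 100 mm from the socket along the socket's x. Its height, 140 to 180 mm above the bench, is the focal height: the height for the middle of the lens.
- loupe_grip (a point): Place to grip the loupe, near its centre of mass: on the handle's centre line, half-way up, 35 mm from the handle's lens end, 55 mm from its other end. Handle straight, dark steel, 90 mm long, 16 wide, 18 high. x along the handle towards the lens, z up. At the start 49 mm above the bench; here the handle is free below and at both sides, down to the rest's 8 mm base.
- lens (a point): Centre of the loupe's glass, half-way up its ring (ring 64 mm across, 18 mm high, black), 66 mm from the grip point along the handle and at the same height as it. z is the lens's axis.
- loupe: The whole loupe, a handle with a round lens at one end, about 110 g, lying level on its rest. Origin under the grip point, at the handle's underside.
- relay: The relay as a body; origin at the centre of the plug's foot. The last 5 mm of the plug taper to a foot 26 x 18 mm. The round aluminium can and the low transformer (steel core, black winding) standing near it are other parts.
- board: Heater control board, fixed to the bench: grey plate 200 (x) x 150 (y) x 10 mm carrying the socket (30 mm to -x of its centre), the gauge post (70 mm to +x), and heat sink fins, terminals and the like, up to 26 mm above the bench. Origin at the centre of its underside.
- rest: The loupe's rest, fixed: base 150 x 50 x 8 mm (65 mm behind to 85 mm ahead of the grip point), with a small post under the handle's far end (39 to 53 mm behind the grip point) and one under the lens (54 to 84 mm ahead), both 40 mm high. Origin on the bench under the grip point, x towards the lens.
- capacitor: Bystander: round aluminium can, 32 mm across, 60 mm high; origin at the foot.
- transformer: Bystander: transformer 44 x 40 x 44 mm; origin at the foot.
- screwdriver: Bystander: screwdriver, 170 mm long, lying.
- jar: Bystander: amber jar, 52 mm across, 75 mm high; origin at the foot.
- solvent: Bystander: amber bottle, 60 mm across, 130 mm high; origin at the foot.
- mouse: Bystander: computer mouse, 56 mm across; origin at the foot.

How it is judged:
On the way, in this order (a step that is already met when the one before it is completed fails the run):
1. the relay sits fully home in the socket and is let go (z of relay_body in the frame of socket between 0.02 and 0.0275 m and horizontal distance between relay_body and socket below 0.004 m and angle between relay_body's own z axis and vertical below 0.06 rad and contact force between the fingers and relay below 0.05 N), for 0.2 s.
2. the loupe is lifted off its rest (z of lens in the frame of rest above 0.069 m and contact force between the fingers and loupe above 1 N and contact force between loupe and board below 0.05 N and contact force between loupe and rest below 0.05 N and contact force between loupe and relay below 0.05 N), for 0.2 s.
At the end, for the whole second after the job is handed in: Relay home (body within 2.5 mm of the socket face, 4 mm of its centre, 3 degrees of upright), not touched by the fingers. Fingers alone hold the loupe still in the air: mid-lens within 7 mm of the collar's height and 12 mm of the relay's centre line, level within 7 degrees (all of step 1 and horizontal distance between lens and relay_body below 0.012 m and z of lens in the frame of focal_mark between -0.007 and 0.007 m and angle between lens's own z axis and vertical below 0.12 rad and contact force between the fingers and loupe above 1 N and linear speed of loupe below 0.02 m/s and contact force between loupe and board below 0.05 N and contact force between loupe and rest below 0.05 N and contact force between loupe and relay below 0.05 N); the arm keeps its last pose, push and grip.
It fails at once if the gauge collar is shifted by more than 4 mm (distance of focal_mark from where it was at the start of the episode above 0.004 m).
It fails at once if a bystander is shifted by more than 25 mm (distance of any of capacitor, transformer, screwdriver, jar, solvent, mouse from where it was at the start of the episode above 0.025 m).
It also fails if it takes over 50 s, if anything falls off the work surface, if the arm or the gripper's body presses on something with over 40 N, if the wrist force passes 120 N, or if a joint passes its speed limit or range.

## Working session

There is one attempt and no reset: what is moved stays moved. The work goes in short steps, Python scripts to look and compute and a tool call to move; the robot and the scene stay as the last step left them, time stands still between calls to the robot, and variables do not carry over. Pictures are saved under pics/ and viewed, at most 10 in all, crops included, and the job is handed in when it is done.

Besides the shell and the picture viewer there is one more tool, called after "Call:" by a JSON object that holds its "op" and its "data". step_arm: Moves the arm, as the interface text tells. Its arguments: {"type":"object","properties":{"deltas":{"type":"array"},"grip":{"type":"number"},"grip_force":{"type":"number"}},"required":["deltas"]}

```bash
mkdir -p pics
cat > h.py <<'E'
import numpy as np, cv2, pickle
from scipy.spatial.transform import Rotation as R
from cell import sensors, read_camera, workorder, manip
def Rm(o):
    o=np.array(o,float)
    if o.shape==(3,3): return o
    return R.from_rotvec(o).as_matrix() if o.size==3 else R.from_quat(o).as_matrix()
def cloud(c):
    z=c['z_map']; h,w=z.shape; v,u=np.mgrid[:h,:w]
    p=np.stack([(u-c['cx'])/c['fx']*z,-(v-c['cy'])/c['fy']*z,-z],-1)
    return p@Rm(c['orientation']).T+np.array(c['position'])
E
python3 - <<'E'
from h import *
o=sensors.get_obs();print(o)
for n in ('top','scene'):
    c=read_camera(n);pickle.dump(c,open(n+'.pkl','wb'))
    print({k:v for k,v in c.items() if k not in('img','z_map')})
    cv2.imwrite(f'pics/{n}0.png',c['img'][:,:,::-1])
E
```

```text
{'time_s': 0.0, 'qpos': array([-1.24451406e+00,  4.94149628e-01,  1.34607346e+00,  2.30515815e-05,
        1.30253552e+00, -9.55008328e-02]), 'qd': array([-7.93620891e-04, -9.19740374e-04, -1.37323310e-03,  1.03337717e-05,
       -1.89870052e-04, -2.17746008e-03]), 'effort': array([-2.16794433e-03, -8.82158732e+01, -3.83868527e+01, -3.58559455e-04,
        9.98502073e-03, -4.71432088e-05]), 'eef_pos': array([ 0.25577373, -0.56991787,  0.24774066]), 'tool_rot': array([-3.07085661e+00, -6.57382790e-01,  1.76125899e-04]), 'contact_force': array([ 0.14153177, -0.83130583,  0.15881106]), 'ft_torque': array([-0.00698365,  0.01365   , -0.00163002]), 'grip_force': 0.0, 'grip_width': 0.9981413969745869}
{'fx': 511.59750041522733, 'fy': 511.59750041522733, 'cx': 276.6021530297609, 'cy': 207.4862281317424, 'position': array([0.48510946, 0.03996448, 1.35622295]), 'orientation': array([ 0.06547798, -0.07005928, -1.59113648])}
{'fx': 543.88357920469, 'fy': 543.88357920469, 'cx': 287.99756716609653, 'cy': 209.59038024638707, 'position': array([ 1.50622513, -0.16611017,  0.98831377]), 'orientation': array([0.67552482, 0.55738463, 1.24506655])}
```

View pics/top0.png

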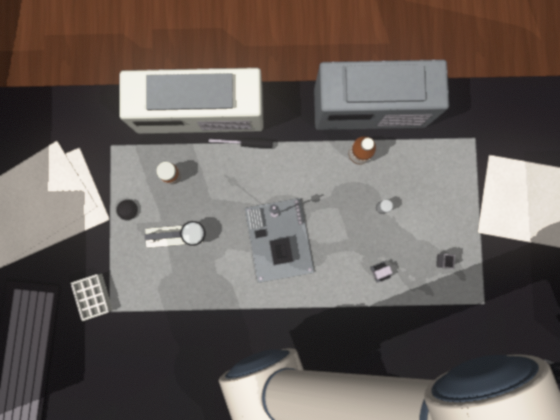

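View pics/scene0.png

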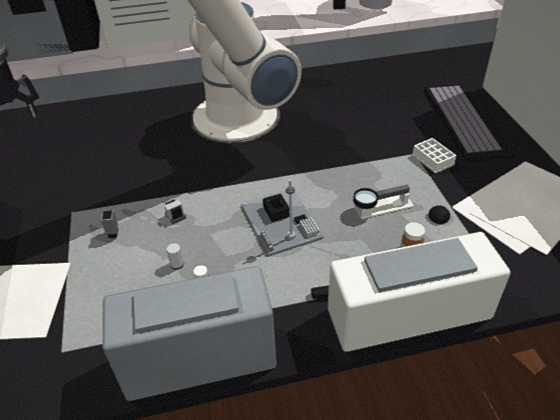

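Top view: board at about (281,238) with the socket at (283,250), loupe with its lens at (192,233) and the can at (386,206). The relay and transformer are at (383,271) and (448,260). I'll enlarge the crops to tell them apart.

Run:
```python
from h import *
t=pickle.load(open('top.pkl','rb'));s=pickle.load(open('scene.pkl','rb'))
f=lambda c,u,v,w,h,k:cv2.resize(c['img'][v:v+h,u:u+w,::-1],None,fx=k,fy=k,interpolation=cv2.INTER_CUBIC)
a=f(t,360,190,100,100,4);b=f(s,90,180,100,100,4);c=f(t,235,190,100,100,2);d=f(t,135,200,100,75,2);e=f(s,240,170,100,100,2);g=f(s,340,170,100,75,2)
im=np.zeros((600,800,3),np.uint8);im[:400,:400]=a;im[:400,400:]=b;im[400:,:200]=c;im[400:550,200:400]=d;im[400:,400:600]=e;im[400:550,600:]=g
cv2.imwrite('pics/c1.png',im)
P=cloud(t);Q=cloud(s)
for n,(u,v) in dict(relayA=(383,271),B=(448,260),can=(386,204),sock=(283,250),lens=(192,233),hand=(158,235),bench=(340,230),bo=(290,215)).items():print(n,P[v,u].round(4))
for n,(u,v) in dict(A=(175,205),B=(110,215),lens=(366,198),collar=(290,188),han=(395,191)).items():print(n,Q[v,u].round(4))
```

```text
relayA [ 0.4301 -0.2326  0.0445]
B [ 0.455 -0.391  0.07 ]
can [ 0.6001 -0.2443  0.0571]
sock [0.4889 0.0206 0.0246]
lens [0.5369 0.2518 0.0517]
hand [0.5334 0.3363 0.0609]
bench [ 0.5384 -0.1317  0.0027]
bo [ 5.805e-01 -1.000e-04  1.100e-02]
A [ 0.4304 -0.2252  0.0404]
B [ 0.4612 -0.3819  0.0717]
lens [0.5448 0.253  0.0531]
collar [0.5922 0.0435 0.1739]
han [0.5466 0.3302 0.061 ]
```

View pics/c1.png

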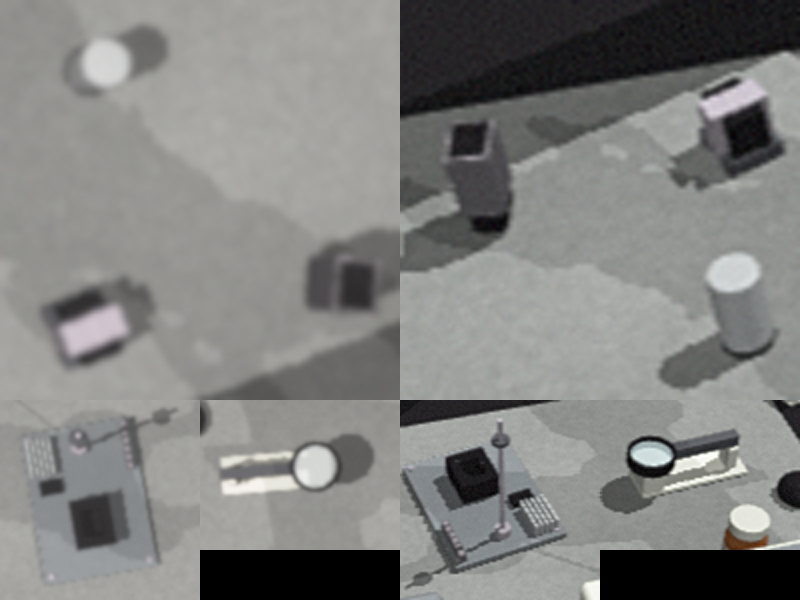

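The relay is the right-hand one: a grey body with a dark top face at z≈0.070. The pink-topped one is the transformer. Next I fit poses from the depth maps.

Run:
```python
from h import *
t=pickle.load(open('top.pkl','rb'));s=pickle.load(open('scene.pkl','rb'))
for nm,c in (('top',t),('scene',s)):
    P=cloud(c);ok=c['z_map']>0
    def sel(x0,x1,y0,y1,z0,z1):
        m=ok&(P[...,0]>x0)&(P[...,0]<x1)&(P[...,1]>y0)&(P[...,1]<y1)&(P[...,2]>z0)&(P[...,2]<z1); return P[m]
    def rect(n,*b):
        q=sel(*b)
        if len(q)<5:print(nm,n,len(q));return
        r=cv2.minAreaRect((q[:,:2]*1000).astype(np.float32));print(nm,n,len(q),np.round(r[0],1),np.round(r[1],1),round(r[2],1),'z',np.median(q[:,2]).round(4), 'med',np.median(q[:,:2],0).round(4))
    rect('relaytop',.42,.50,-.44,-.33,.064,.085)
    rect('relayall',.42,.50,-.44,-.33,.01,.085)
    rect('trans',.39,.48,-.29,-.17,.015,.085)
    rect('can',.57,.65,-.29,-.2,.015,.085)
    rect('block',.44,.56,-.03,.07,.03,.055)
    rect('board',.38,.66,-.08,.15,.006,.016)
    rect('post',.5,.66,-.08,.15,.07,.3)
    q=sel(.5,.66,-.08,.15,.06,.3); print(q[np.argsort(q[:,2])][::max(1,len(q)//25)].round(4).tolist())
    rect('handle',.48,.6,.28,.42,.052,.075)
    rect('loupe',.48,.6,.18,.42,.035,.09)
    rect('rest',.48,.6,.18,.42,.004,.02)
    rect('bench',.45,.6,-.2,-.1,-.02,.02)
```

```text
top relaytop 174 [ 452.6 -391.4] [29.4 35.9] 84.0 z 0.071 med [ 0.4526 -0.3904]
top relayall 247 [ 452.6 -391.1] [30.  35.7] 85.0 z 0.0695 med [ 0.4526 -0.3852]
top trans 254 [ 428.6 -231.6] [41.4 40.3] 22.2 z 0.043 med [ 0.4279 -0.2299]
top can 164 [ 595.6 -242.9] [29.6 32.3] 8.1 z 0.0587 med [ 0.5947 -0.2404]
top block 384 [486.6  26.8] [63.7 51.8] 8.9 z 0.0401 med [0.4861 0.0266]
top board 3340 [519.1  34.7] [278.2 227.2] 0.9 z 0.0103 med [0.517  0.0276]
top post 68 [585.3  42.6] [19.8 19.8] 25.3 z 0.1676 med [0.5847 0.0417]
[[0.5962, 0.039, 0.1634], [0.5915, 0.0414, 0.1638], [0.5774, 0.0394, 0.1642], [0.5961, 0.0413, 0.1648], [0.5797, 0.0393, 0.165], [0.5821, 0.0439, 0.1655], [0.5818, 0.0346, 0.1657], [0.575, 0.0441, 0.1658], [0.5842, 0.0369, 0.1658], [0.5865, 0.0368, 0.166], [0.5774, 0.0464, 0.1664], [0.5936, 0.0413, 0.1667], [0.5842, 0.0392, 0.167], [0.5773, 0.044, 0.1671], [0.5913, 0.0461, 0.1671], [0.5773, 0.0487, 0.1673], [0.5936, 0.0437, 0.1675], [0.5796, 0.0486, 0.1676], [0.582, 0.0486, 0.1677], [0.5817, 0.0369, 0.168], [0.5843, 0.0485, 0.1682], [0.5747, 0.0417, 0.1689], [
[... 1443 characters left out ...]
6], [0.5897, 0.0435, 0.141], [0.5906, 0.0411, 0.1517], [0.5951, 0.0378, 0.1625], [0.5956, 0.0448, 0.1644], [0.5801, 0.0487, 0.1657], [0.5916, 0.034, 0.1664], [0.5905, 0.0414, 0.1669], [0.5892, 0.0346, 0.1673], [0.5827, 0.0338, 0.1681], [0.5921, 0.0363, 0.1694], [0.5951, 0.045, 0.17], [0.5899, 0.0417, 0.1754], [0.5917, 0.0437, 0.1824], [0.5916, 0.0439, 0.1883], [0.5876, 0.0449, 0.1908]]
scene handle 183 [535.2 327. ] [23.  92.2] 1.9 z 0.0571 med [0.5382 0.3236]
scene loupe 732 [546.8 295. ] [152.1  66. ] 82.6 z 0.0531 med [0.5411 0.2693]
scene rest 632 [542.6 300. ] [237.3 114.5] 88.3 z 0.008 med [0.5461 0.3165]
scene bench 1674 [ 525.  -150.1] [149.8 100. ] 0.1 z 0.0003 med [ 0.5292 -0.1505]
```

Measured:
- Relay: (453,-391), long axis about -6°.
- Socket: (487.5,26.8), x axis about 8.8°. The post checks at 99.7 mm from it.
- Collar: centre z≈0.165.
- Loupe grip: about (533.5,316), axis about -85°.

Now I move above the relay.

Call:
{"op": "step_arm", "data": {"deltas": [[[19.7, 17.9, -3, 0, 0, -0.0527], [19.7, 17.9, -3, 0, 0, -0.0527], [19.7, 17.9, -3, 0, 0, -0.0527], [19.7, 17.9, -3, 0, 0, -0.0527], [19.7, 17.9, -3, 0, 0, -0.0527], [19.7, 17.9, -3, 0, 0, -0.0527], [19.7, 17.9, -3, 0, 0, -0.0527], [19.7, 17.9, -3, 0, 0, -0.0527], [19.7, 17.9, -3, 0, 0, -0.0527], [19.7, 17.9, -3, 0, 0, -0.0527], [0, 0, 0, 0, 0, 0], [0, 0, 0, 0, 0, 0]]]}}

```text
time_s: 1.1
eef_pos: [0.4535, -0.3901, 0.2178]
tool_rot: [-3.137, 0.161, 0.001]
contact_force: [0.2, 0.5, -0.1]
grip_width: 1.002
grip_force: 0.0
```

```bash
cat >> h.py <<'E'
def wrist(name):
    o=sensors.get_obs(); c=read_camera('wrist'); c['T']=np.eye(4); c['T'][:3,:3]=Rm(o['tool_rot']); c['T'][:3,3]=o['eef_pos']
    pickle.dump(c,open(name+'.pkl','wb')); return o,c
def wcloud(c):
    z=c['z_map'].astype(float); h,w=z.shape; v,u=np.mgrid[:h,:w].astype(float)
    dx=u-c['cx'];dy=v-c['cy'];r=np.hypot(dx,dy)+1e-9; th=np.hypot(dx/c['fx'],dy/c['fy']); k=np.tan(np.minimum(th,1.5))/r
    p=np.stack([dx*k*z,-dy*k*z,-z],-1)
    M=c['T']@np.array(c['hand_eye']); return p@M[:3,:3].T+M[:3,3]
def yang(o): y=Rm(o['tool_rot'])[:,1]; return np.degrees(np.arctan2(y[1],y[0]))
def rect(P,ok,n,x0,x1,y0,y1,z0,z1):
    m=ok&(P[...,0]>x0)&(P[...,0]<x1)&(P[...,1]>y0)&(P[...,1]<y1)&(P[...,2]>z0)&(P[...,2]<z1);q=P[m]
    if len(q)<5: print(n,len(q));return
    r=cv2.minAreaRect((q[:,:2]*1000).astype(np.float32));print(n,len(q),np.round(r[0],1),np.round(r[1],1),round(r[2],1),'z',np.median(q[:,2]).round(4))
    return q
E
python3 - <<'E'
from h import *
o,c=wrist('w1');print(o['eef_pos'],yang(o),o['contact_force'])
print(c['fx'],c['cx'],c['cy'],np.round(c['hand_eye'],3))
P=wcloud(c);ok=c['z_map']>0
rect(P,ok,'relaytop',.42,.50,-.44,-.33,.064,.085)
rect(P,ok,'bench',.42,.60,-.35,-.1,-.02,.02)
cv2.imwrite('pics/w1.png',c['img'][:,:,::-1])
E
```

```text
[ 0.4534762  -0.39014619  0.21783841] -95.8876006796745 [ 0.15808416  0.45651819 -0.08537529]
325.19226210127806 283.29360101737103 207.05629330322145 [[-0.001  0.965  0.262  0.066]
 [ 1.     0.001  0.001  0.001]
 [ 0.     0.262 -0.965 -0.125]
 [ 0.     0.     0.     1.   ]]
relaytop 1331 [ 453.1 -391.2] [27.9 36.1] 83.5 z 0.0701
bench 28115 [ 510. -225.] [250. 180.] 90.0 z 0.0003
```

View pics/w1.png

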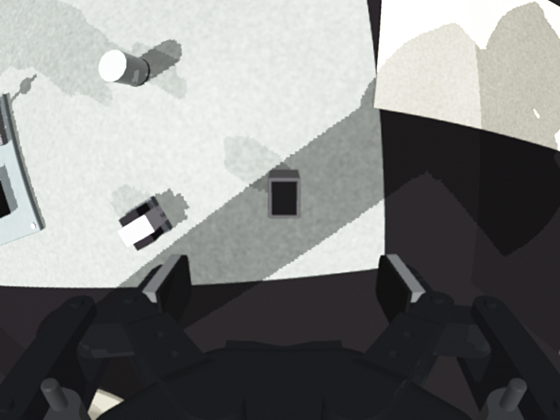

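The wrist camera view shows the relay's top at (284,196), midway between the pads laterally. The fit gives (453.1,-391.2), 27.9×36.1 mm, z=0.0701, so I go down and grip.

Call:
{"op": "step_arm", "data": {"deltas": [[[-0.4, -1.1, -25, 0, 0, -0.01], [0, 0, -30, 0, 0, 0], [0, 0, -30, 0, 0, 0], [0, 0, -30, 0, 0, 0], [0, 0, -25, 0, 0, 0], [0, 0, -18, 0, 0, 0], [0, 0, -10, 0, 0, 0], [0, 0, -4.8, 0, 0, 0], [0, 0, 0, 0, 0, 0]]]}}

```text
time_s: 1.9
eef_pos: [0.452, -0.3927, 0.0451]
tool_rot: [-3.136, 0.181, 0.001]
contact_force: [-0.7, 0.3, 0.2]
grip_width: 1.0
grip_force: 0.0
```

Call:
{"op": "step_arm", "data": {"deltas": [[[0, 0, 0, 0, 0, 0], [0, 0, 0, 0, 0, 0], [0, 0, 0, 0, 0, 0], [0, 0, 0, 0, 0, 0], [0, 0, 0, 0, 0, 0], [0, 0, 0, 0, 0, 0], [0, 0, 0, 0, 0, 0], [0, 0, 0, 0, 0, 0], [0, 0, 0, 0, 0, 0]]], "grip": 20, "grip_force": 40}}

```text
time_s: 2.65
eef_pos: [0.4528, -0.3925, 0.046]
tool_rot: [3.136, -0.181, 0.001]
contact_force: [0.1, 1.0, 7.0]
grip_width: 0.322
grip_force: 46.5
```

Call:
{"op": "step_arm", "data": {"deltas": [[[0, 0, 12, 0, 0, 0], [0, 0, 25, 0, 0, 0], [0, 0, 30, 0, 0, 0], [0, 10, 23, 0, 0, 0], [0, 20, 10, 0, 0, 0.0269], [0, 30, 0, 0, 0, 0.0269], [0, 36, 0, 0, 0, 0.0269], [0, 36, 0, 0, 0, 0.0269], [0, 36, 0, 0, 0, 0.0269], [0, 36, 0, 0, 0, 0.0269], [0, 36, 0, 0, 0, 0.0269], [0, 36, 0, 0, 0, 0.0269]]]}}

```text
time_s: 3.65
eef_pos: [0.4522, -0.1147, 0.1463]
tool_rot: [3.137, 0.159, 0.001]
contact_force: [0.4, 0.7, 0.5]
grip_width: 0.322
grip_force: 45.5
```

Call:
{"op": "step_arm", "data": {"deltas": [[[-4, 36, 0, 0, 0, 0.0269], [-4, 36, 0, 0, 0, 0.0269], [-4, 32, 0, 0, 0, 0], [-4, 20, 0, 0, 0, 0], [0, 12, 0, 0, 0, 0], [0, 0, 0, 0, 0, 0], [0, 0, 0, 0, 0, 0]]]}}

```text
time_s: 4.23
eef_pos: [0.4366, 0.02, 0.146]
tool_rot: [3.132, 0.244, 0.001]
contact_force: [0.4, -1.4, -0.9]
grip_width: 0.322
grip_force: 45.5
```

Run:
```python
from h import *
o,c=wrist('w2');print(o['eef_pos'],yang(o),o['contact_force'],o['grip_width'],Rm(o['tool_rot'])[:,2])
P=wcloud(c);ok=c['z_map']>0
rect(P,ok,'block',.43,.56,-.03,.08,.03,.055)
p=o['eef_pos'];m=ok&(abs(P-p)<[.03,.03,.06]).all(-1)&(P[...,2]>p[2]+.01);q=P[m]
if len(q): print('held',len(q),np.percentile(q,[2,50,98],axis=0).round(4))
rect(P,ok,'post',.54,.66,-.08,.15,.06,.3)
cv2.imwrite('pics/w2.png',c['img'][:,:,::-1])
```

```text
[0.43661165 0.01995857 0.14604439] -81.09306550947822 [ 0.36355408 -1.36517321 -0.93077648] 0.32191490391714467 [ 7.06803691e-04 -1.99905998e-04 -9.99999730e-01]
block 5051 [487.2  27.9] [64.8 52.4] 9.4 z 0.0397
held 13130 [[ 0.4221 -0.004   0.158 ]
 [ 0.4466  0.0201  0.1705]
 [ 0.4564  0.0457  0.2052]]
post 4
```

View pics/w2.png

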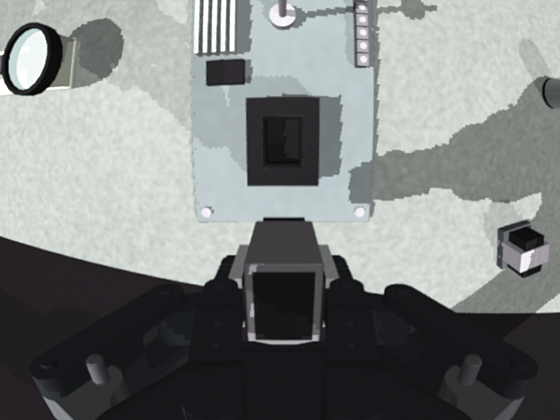

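The held relay is upright, with its top spanning (247..323, 263..340). The socket hole is straight ahead at (283,140). I measure relay and hole in this same view so that camera bias cancels.

Run:
```python
from h import *
c=pickle.load(open('w2.pkl','rb'));P=wcloud(c);ok=c['z_map']>0
ok2=ok.copy();ok2[:, :236]=False;ok2[:,334:]=False;ok2[:258]=False;ok2[348:]=False
q=rect(P,ok2,'relaytop',.40,.47,-.02,.06,.167,.176)
A=np.c_[q[:,:2]-q[:,:2].mean(0),np.ones(len(q))];k=np.linalg.lstsq(A,q[:,2],rcond=None)[0];print('plane',k,'mean',q.mean(0))
# face front: points below top in front
okh=ok.copy();okh[:, :255]=False;okh[:,312:]=False;okh[:108]=False;okh[175:]=False
h=rect(P,okh,'hole(deep)',.46,.52,0,.06,.005,.034)
b=rect(P,ok,'block',.43,.56,-.03,.08,.036,.044)
# image-based hole edges: top plane intersect of dark region
g=cv2.cvtColor(c['img'],cv2.COLOR_RGB2GRAY);print(g[140,245:322].tolist());print(g[98:190,283].tolist())
zz=P[...,2];print((zz[140,245:322:2]*1000).round().tolist());print((zz[98:190:2,283]*1000).round().tolist())
```

```text
relaytop 6608 [436.7  19.3] [37.6 34.8] 8.3 z 0.1701
plane [-0.01011847 -0.00609755  0.17008459] mean [0.43936738 0.01979137 0.17008459]
hole(deep) 1484 [488.5  28.1] [35.9 33.7] 10.2 z 0.0179
block 4995 [487.2  27.9] [64.8 52.4] 9.4 z 0.0397
[163, 111, 52, 37, 44, 46, 43, 43, 44, 43, 44, 43, 44, 43, 43, 46, 47, 42, 30, 22, 22, 16, 22, 25, 26, 27, 27, 26, 27, 29, 26, 27, 28, 27, 27, 27, 27, 27, 26, 24, 28, 37, 38, 38, 38, 38, 37, 38, 37, 38, 37, 39, 36, 30, 26, 29, 35, 36, 41, 42, 42, 41, 42, 42, 42, 42, 42, 40, 43, 41, 41, 41, 38, 51, 92, 116, 120]
[44, 42, 44, 43, 45, 45, 44, 44, 43, 44, 45, 43, 45, 44, 45, 45, 46, 51, 42, 31, 29, 25, 26, 27, 27, 25, 26, 23, 24, 23, 24, 23, 27, 28, 32, 33, 33, 31, 27, 27, 26, 26, 26, 25, 26, 25, 22, 23, 22, 22, 21, 23, 23, 26, 26, 22, 22, 21, 21, 21, 21, 21, 21, 15, 16, 19, 24, 28, 33, 38, 40, 41, 41, 41, 42, 42, 41, 41, 41, 41, 41, 40, 41, 41, 40, 38, 46, 93, 161, 196, 199, 198]
[10.0, 39.0, 40.0, 39.0, 40.0, 39.0, 40.0, 41.0, 39.0, 40.0, 39.0, 18.0, 17.0, 18.0, 18.0, 18.0, 17.0, 17.0, 17.0, 18.0, 19.0, 19.0, 18.0, 18.0, 18.0, 16.0, 18.0, 25.0, 40.0, 40.0, 40.0, 40.0, 38.0, 39.0, 40.0, 40.0, 40.0, 9.0, 10.0]
[41.0, 40.0, 40.0, 41.0, 40.0, 41.0, 40.0, 39.0, 38.0, 39.0, 37.0, 18.0, 16.0, 18.0, 18.0, 18.0, 18.0, 18.0, 18.0, 19.0, 19.0, 18.0, 17.0, 17.0, 18.0, 19.0, 18.0, 16.0, 18.0, 17.0, 17.0, 19.0, 27.0, 37.0, 40.0, 41.0, 40.0, 40.0, 39.0, 41.0, 40.0, 40.0, 40.0, 38.0, 11.0, 10.0]
```

```bash
cat >> h.py <<'E'
def ray(c,u,v,z):
    d=np.array([u-c['cx'],-(v-c['cy'])]);th=np.hypot(*d)/c['fx'];d=np.append(d/np.hypot(*d)*np.sin(th),-np.cos(th))
    M=c['T']@np.array(c['hand_eye']);d=M[:3,:3]@d;o=M[:3,3];return o+d*(z-o[2])/d[2]
E
python3 - <<'E'
from h import *
c=pickle.load(open('w2.pkl','rb'));P=wcloud(c);Rt=c['T'][:3,:3];p=c['T'][:3,3]
for u,v in((263,140.5),(300.5,140.5),(283,116.5),(283,165)):
    x=ray(c,u,v,.04);print('hole',u,v,(x*1000).round(1),'tool',((x-p)@Rt*1000).round(1))
x=ray(c,281.8,140.7,.04);print('hole c',(x*1000).round(1))
for r in (285,300,315): print(r,[(u,int(round(P[r,u,2]*1000))) for u in list(range(240,254))+list(range(314,330))])
print([(v,int(round(P[v,270,2]*1000)),c['img'][v,270].tolist()) for v in list(range(256,272))+list(range(334,350))])
g=c['img'][:,:,1]
print('row300',g[300,236:260].tolist(),g[300,310:334].tolist())
E
```

```text
hole 263 140.5 [485.9  41.6  40. ] tool [ 52.  -13.8 106.1]
hole 300.5 140.5 [490.   15.3  40. ] tool [ 51.9  12.8 106.1]
hole 283 116.5 [504.9  30.2  40. ] tool [ 69.    0.4 106.1]
hole 283 165 [470.6  24.9  40. ] tool [ 34.3   0.4 106.1]
hole c [487.8  28.4  40. ]
285 [(240, 167), (241, 167), (242, 167), (243, 166), (244, 166), (245, 170), (246, 170), (247, 170), (248, 171), (249, 169), (250, 171), (251, 170), (252, 170), (253, 171), (314, 171), (315, 170), (316, 171), (317, 169), (318, 170), (319, 171), (320, 170), (321, 169), (322, 170), (323, 166), (324, 167), (325, 166), (326, 166), (327, 166), (328, 166), (329, 166)]
300 [(240, 172), (241, 169), (242, 167), (243, 167), (244, 166), (245, 167), (246, 170), (247, 170), (248, 170), (249, 169), (250, 170), (251, 169), (252, 171), (253, 171), (314, 170), (315, 170), (316, 170), (317, 170), (318, 170), (319, 169), (320, 169), (321, 169), (322, 167), (323, 165), (324, 167), (325, 169), (326, 172), (327, 175), (328, 183), (329, 183)]
315 [(240, 175), (241, 173), (242, 171), (243, 168), (244, 167), (245, 166), (246, 169), (247, 170), (2
[... 611 characters left out ...]
 [83, 81, 84]), (270, 170, [82, 80, 83]), (271, 170, [72, 70, 72]), (334, 170, [25, 23, 24]), (335, 171, [22, 21, 22]), (336, 171, [24, 22, 23]), (337, 170, [21, 20, 21]), (338, 170, [23, 22, 22]), (339, 170, [58, 56, 59]), (340, 170, [131, 129, 132]), (341, 170, [174, 172, 177]), (342, 171, [184, 182, 185]), (343, 170, [168, 167, 171]), (344, 202, [83, 82, 85]), (345, 203, [20, 21, 23]), (346, 204, [19, 20, 22]), (347, 204, [22, 22, 25]), (348, 204, [23, 23, 26]), (349, 205, [20, 21, 24])]
row300 [24, 25, 24, 23, 21, 20, 25, 31, 33, 43, 79, 94, 101, 101, 103, 102, 91, 56, 27, 20, 20, 22, 20, 17] [16, 18, 17, 31, 59, 79, 80, 81, 80, 80, 76, 60, 34, 25, 22, 18, 16, 19, 21, 25, 25, 23, 23, 24]
```

Run:
```python
from h import *
c=pickle.load(open('w2.pkl','rb'));Rt=c['T'][:3,:3];p=c['T'][:3,3]
f=lambda u,v,z:(ray(c,u,v,z)-p)@Rt*1000
a,b=f(245.2,300,.170),f(321.8,300,.170);d,e=f(284,263,.170),f(284,343.7,.170);print(a,b,d,e)
rc=np.array([(d[0]+e[0])/2,(a[1]+b[1])/2,0]);hc=np.array([51.65,-.5,0])
print(rc,'move world',Rt@(hc-rc),'hole world',p*1000+Rt@hc)
```

```text
[  3.40180001 -13.25038325 -23.95740971] [  3.36537763  14.55764932 -23.9488989 ] [ 18.47922269   0.83731914 -23.94302417] [-17.02088969   0.83060766 -23.96671649]
[0.7291665  0.65363304 0.        ] move world [5.01281562e+01 9.02380052e+00 3.36268631e-02] hole world [487.5613862   28.44951229 146.07870764]
```

Call:
{"op": "step_arm", "data": {"deltas": [[[15, 3, 0, 0, 0, 0.005], [20, 3, 0, 0, 0, 0], [15, 2.8, 0, 0, 0, 0], [0, 0, -10, 0, 0, 0], [0, 0, -20, 0, 0, 0], [0, 0, -15, 0, 0, 0], [0, 0, -8, 0, 0, 0], [0, 0, -4, 0, 0, 0], [0, 0, -3, 0, 0, 0], [0, 0, -3, 0, 0, 0], [0, 0, 0, 0, 0, 0], [0, 0, 0, 0, 0, 0]]]}}

```text
time_s: 5.28
eef_pos: [0.4867, 0.0284, 0.0829]
tool_rot: [3.132, 0.249, 0.001]
contact_force: [1.0, -0.3, -0.8]
grip_width: 0.323
grip_force: 45.5
```

Call:
{"op": "step_arm", "data": {"deltas": [[[0, 0, -2, 0, 0, 0], [0, 0, -2, 0, 0, 0], [0, 0, -2, 0, 0, 0], [0, 0, -2, 0, 0, 0], [0, 0, 0, 0, 0, 0], [0, 0, 0, 0, 0, 0]]]}}

```text
time_s: 5.78
eef_pos: [0.4864, 0.0285, 0.0744]
tool_rot: [-3.132, -0.249, 0.0]
contact_force: [-1.1, 0.4, -1.2]
grip_width: 0.322
grip_force: 45.5
```

Inserting cleanly, foot about 11 mm deep with no force.

Call:
{"op": "step_arm", "data": {"deltas": [[[0, 0, -2, 0, 0, 0], [0, 0, -2, 0, 0, 0], [0, 0, -2, 0, 0, 0], [0, 0, -1.5, 0, 0, 0], [0, 0, -1, 0, 0, 0], [0, 0, -0.5, 0, 0, 0], [0, 0, 0, 0, 0, 0]]]}}

```text
time_s: 6.37
eef_pos: [0.4864, 0.0285, 0.066]
tool_rot: [3.132, 0.249, 0.0]
contact_force: [-3.6, -0.5, 15.2]
grip_width: 0.323
grip_force: 47.8
```

Call:
{"op": "step_arm", "data": {"deltas": [[[0, 0, -0.5, 0, 0, 0], [0, 0, 0, 0, 0, 0], [0, 0, 0, 0, 0, 0]]]}}

```text
time_s: 6.62
eef_pos: [0.4864, 0.0285, 0.0659]
tool_rot: [3.132, 0.249, 0.001]
contact_force: [-5.3, -0.6, 27.0]
grip_width: 0.317
grip_force: 49.4
```

Call:
{"op": "step_arm", "data": {"deltas": [[[0, 0, 0, 0, 0, 0], [0, 0, 0, 0, 0, 0], [0, 0, 0, 0, 0, 0], [0, 0, 0, 0, 0, 0], [0, 0, 0, 0, 0, 0], [0, 0, 0, 0, 0, 0]]], "grip": 80}}

```text
time_s: 7.12
eef_pos: [0.4865, 0.0285, 0.0649]
tool_rot: [-3.132, -0.249, 0.0]
contact_force: [-1.0, 0.2, 0.6]
grip_width: 0.935
grip_force: 0.0
```

Call:
{"op": "step_arm", "data": {"deltas": [[[0, 0, 15, 0, 0, 0], [0, 0, 30, 0, 0, 0], [0, 0, 35, 0, 0, 0], [0, 0, 35, 0, 0, 0], [-15, 0, 30, 0, 0, 0], [-15, 0, 10, 0, 0, 0], [0, 0, 0, 0, 0, 0], [0, 0, 0, 0, 0, 0]]]}}

```text
time_s: 7.78
eef_pos: [0.4564, 0.0285, 0.2203]
tool_rot: [3.132, 0.249, 0.002]
contact_force: [0.5, 0.0, 0.1]
grip_width: 0.936
grip_force: 0.0
```

Run:
```python
from h import *
o,c=wrist('w3');print(o['eef_pos'],yang(o),o['contact_force'],o['grip_width'])
P=wcloud(c);ok=c['z_map']>0
q=rect(P,ok,'relaytop',.44,.54,-.02,.08,.08,.1)
A=np.c_[q[:,:2]-q[:,:2].mean(0),np.ones(len(q))];print(np.linalg.lstsq(A,q[:,2],rcond=None)[0])
rect(P,ok,'block',.43,.56,-.03,.08,.036,.044)
q=rect(P,ok,'post',.54,.64,0,.09,.1,.3)
if q is not None:print(np.percentile(q[:,2],[2,10,50,90,98]))
c2=read_camera('scene');pickle.dump(c2,open('s2.pkl','wb'))
im=np.zeros((420,800,3),np.uint8);im[:,:560]=c['img'][:,:,::-1];im[:240,560:]=cv2.resize(c2['img'][170:270,240:340,::-1],(240,240),interpolation=cv2.INTER_CUBIC)
cv2.imwrite('pics/w3.png',im)
```

```text
[0.45638361 0.02850461 0.22034007] -80.90111863223518 [0.52075743 0.01521203 0.10572979] 0.9357817038308996
relaytop 1625 [487.3  27.8] [36.1 28.1] 8.7 z 0.0901
[-0.02361676 -0.00688658  0.08996024]
block 2027 [487.   27.7] [64.5 52.4] 9.1 z 0.0398
post 1063 [583.   43.1] [17.3 22.1] 10.2 z 0.1673
[0.10966638 0.1617828  0.16731624 0.17291877 0.18497811]
```

View pics/w3.png

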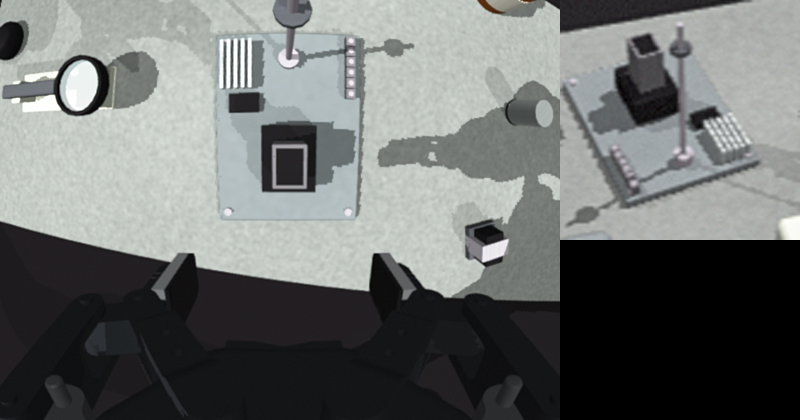

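Relay is home: top at z=0.0901, centre (487.3,27.8), upright, and the post stands untouched. Next, the loupe.

Call:
{"op": "step_arm", "data": {"deltas": [[[6, 22, 0, 0, 0, 0.12], [6, 24, 0, 0, 0, 0.12], [6, 24, 0, 0, 0, 0.12], [6, 24, 0, 0, 0, 0.12], [6, 24, 0, 0, 0, 0.12], [6, 24, 0, 0, 0, 0.12], [6, 24, 0, 0, 0, 0.12], [6, 24, 0, 0, 0, 0.12], [6, 24, 0, 0, 0, 0.12], [6, 24, 0, 0, 0, 0.12], [6, 24, 0, 0, 0, 0.12], [6, 20, 0, 0, 0, 0.12]]]}}

```text
time_s: 8.88
eef_pos: [0.5287, 0.3122, 0.2181]
tool_rot: [-2.182, -2.259, 0.003]
contact_force: [-0.2, 0.6, 0.5]
grip_width: 0.936
grip_force: 0.0
```

Call:
{"op": "step_arm", "data": {"deltas": [[[5, 5.5, -10, 0, 0, 0.06], [0, 0, 0, 0, 0, 0], [0, 0, 0, 0, 0, 0]]]}}

```text
time_s: 9.13
eef_pos: [0.5331, 0.3159, 0.2081]
tool_rot: [-2.123, -2.315, 0.005]
contact_force: [0.2, -0.8, 0.1]
grip_width: 0.937
grip_force: 0.0
```

Run:
```python
from h import *
c=pickle.load(open('w3.pkl','rb'));P=wcloud(c);ok=c['z_map']>0
q=P[ok&(abs(P[...,0]-.586)<.02)&(abs(P[...,1]-.0425)<.02)&(P[...,2]>.1)]
r=np.hypot(q[:,0]-.586,q[:,1]-.0425);q=q[r>.006];print('collar',len(q),np.percentile(q[:,2],[2,10,25,50,75,90,98]).round(4))
o,c=wrist('w4');print(o['eef_pos'],yang(o),o['contact_force'],Rm(o['tool_rot'])[:,2])
P=wcloud(c);ok=c['z_map']>0
q=rect(P,ok,'handle',.49,.58,.278,.42,.053,.066)
q=rect(P,ok,'ring+',.49,.60,.20,.30,.045,.07)
m=P[...,2][ok&(abs(P[...,0]-.533)<.05)&(abs(P[...,1]-.32)<.06)&(P[...,2]<.02)];print(np.median(m))
cv2.imwrite('pics/w4.png',c['img'][:,:,::-1])
```

```text
collar 616 [0.1632 0.1657 0.1666 0.1672 0.1678 0.1683 0.1689]
[0.53312762 0.31588684 0.20807556] 4.95203195227997 [ 0.2261974  -0.76216212  0.12405676] [-0.00280642 -0.00144498 -0.99999502]
handle 2070 [537.2 325.9] [38.4 95.8] 0.0 z 0.0577
ring+ 3719 [539.9 257.8] [74.7 63.3] 59.8 z 0.0522
0.0008811895801279501
```

View pics/w4.png

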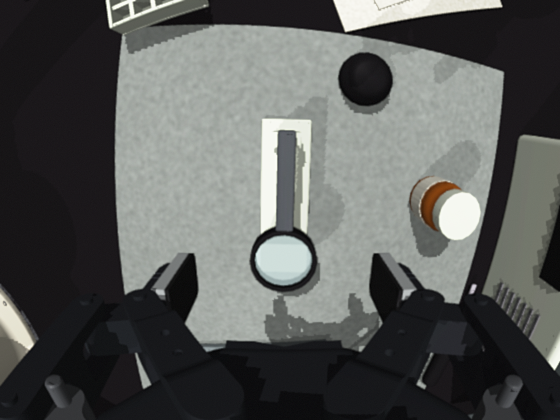

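The handle runs from (288,130) to (285,228) and the lens centre is at (283,259). I convert these by rays at z=0.058.

Run:
```python
from h import *
c=pickle.load(open('w4.pkl','rb'));P=wcloud(c);p=c['T'][:3,3];Rt=c['T'][:3,:3]
ok=(c['z_map']>0)&(P[...,2]>.052)&(P[...,2]<.064)
for v in (135,150,165,180,195,210,222):
    us=np.where(ok[v,265:312])[0]+265; us=us[(P[v,us,2]<.064)]; g=c['img'][v,268:308,2].tolist()
    print(v,us.min(),us.max(),ray(c,us.mean(),v,.058)[:2].round(4),end=' ')
    print()
print(c['img'][165,265:312].mean(-1).round().astype(int).tolist())
vs=np.where(ok[:,287])[0];print(vs.min(),vs.max(),ray(c,288,vs.min()-.5,.058).round(4),ray(c,285,228,.058).round(4))
```

```text
135 278 296 [0.5309 0.3693] 
150 277 295 [0.5312 0.3565] 
165 277 295 [0.5323 0.3437] 
180 277 294 [0.5332 0.3307] 
195 276 294 [0.5337 0.3174] 
210 276 293 [0.5345 0.3039] 
222 276 293 [0.5354 0.2928] 
[246, 246, 246, 246, 246, 246, 246, 246, 246, 246, 250, 244, 135, 77, 90, 94, 97, 97, 96, 97, 96, 96, 96, 97, 96, 96, 96, 98, 88, 80, 118, 165, 165, 151, 138, 134, 133, 132, 146, 192, 232, 235, 234, 229, 195, 153, 147]
130 291 [0.5314 0.374  0.058 ] [0.5363 0.2873 0.058 ]
```

Call:
{"op": "step_arm", "data": {"deltas": [[[0.5, 1.5, -20, 0, 0, -0.013], [0, 0, -30, 0, 0, 0], [0, 0, -30, 0, 0, 0], [0, 0, -30, 0, 0, 0], [0, 0, -25, 0, 0, 0], [0, 0, -15, 0, 0, 0], [0, 0, -8, 0, 0, 0], [0, 0, -3, 0, 0, 0], [0, 0, 0, 0, 0, 0]]]}}

```text
time_s: 9.93
eef_pos: [0.5341, 0.3171, 0.0491]
tool_rot: [-2.138, -2.302, 0.0]
contact_force: [-0.3, 0.5, 0.9]
grip_width: 0.938
grip_force: 0.0
```

Call:
{"op": "step_arm", "data": {"deltas": [[[0, 0, 0, 0, 0, 0], [0, 0, 0, 0, 0, 0], [0, 0, 0, 0, 0, 0], [0, 0, 0, 0, 0, 0], [0, 0, 0, 0, 0, 0], [0, 0, 0, 0, 0, 0], [0, 0, 0, 0, 0, 0], [0, 0, 0, 0, 0, 0], [0, 0, 0, 0, 0, 0], [0, 0, 0, 0, 0, 0], [0, 0, 0, 0, 0, 0]]], "grip": 8, "grip_force": 60}}

```text
time_s: 10.85
eef_pos: [0.5342, 0.3176, 0.0495]
tool_rot: [2.136, 2.303, 0.001]
contact_force: [-0.6, -1.2, 6.3]
grip_width: 0.174
grip_force: 58.7
```

Call:
{"op": "step_arm", "data": {"deltas": [[[0, 0, 5, 0, 0, 0], [0, 0, 10, 0, 0, 0], [0, 0, 18, 0, 0, 0], [0, 0, 22, 0, 0, 0], [0, 0, 22, 0, 0, 0], [0, 0, 20, 0, 0, 0], [0, 0, 12, 0, 0, 0], [0, 0, 6, 0, 0, 0], [0, 0, 0, 0, 0, 0], [0, 0, 0, 0, 0, 0]]]}}

```text
time_s: 11.68
eef_pos: [0.5338, 0.3174, 0.164]
tool_rot: [-2.137, -2.303, -0.0]
contact_force: [-0.2, 0.7, -1.7]
grip_width: 0.174
grip_force: 58.6
```

Run:
```python
from h import *
o=sensors.get_obs();print(o['eef_pos'],yang(o),o['contact_force'],o['grip_width'],o['grip_force'])
t=read_camera('top');pickle.dump(t,open('t5.pkl','wb'));s=read_camera('scene');pickle.dump(s,open('s5.pkl','wb'))
for nm,c in(('top',t),('scene',s)):
    P=cloud(c);ok=c['z_map']>0
    rect(P,ok,nm+' ring',.48,.60,.19,.285,.14,.2)
im=np.hstack([cv2.resize(c['img'][v:v+125,u:u+100,::-1],(400,500),interpolation=cv2.INTER_CUBIC) for c,u,v in((t,140,180),(s,330,120))])
cv2.imwrite('pics/l5.png',im)
```

```text
[0.53383899 0.31740712 0.16395178] 4.2941750763122375 [-0.20610487  0.70470252 -1.67844734] 0.1739282302944827 58.62258553504944
top ring 619 [537.4 252.2] [65.3 60.4] 88.7 z 0.1674
scene ring 480 [540.8 250.6] [64.4 64.2] 34.2 z 0.1662
```

View pics/l5.png

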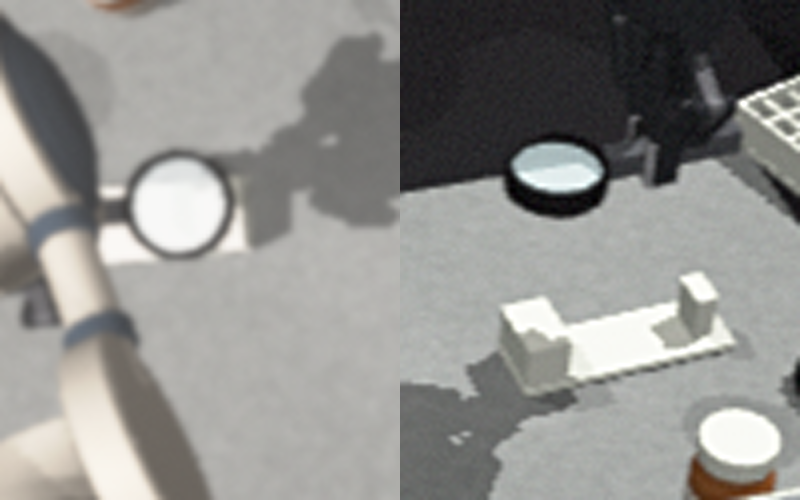

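The loupe is clear of the rest and level, with the lens at about (538.5,251.5). Now I move it over the relay.

Call:
{"op": "step_arm", "data": {"deltas": [[[-2, -10, 0, 0, 0, 0], [-4, -18, 0, 0, 0, 0], [-5, -22, 0, 0, 0, 0], [-5, -22, 0, 0, 0, 0], [-5, -22, 0, 0, 0, 0], [-5, -22, 0, 0, 0, 0], [-5, -22, 0, 0, 0, 0], [-5, -22, 0, 0, 0, 0], [-5, -22, 0, 0, 0, 0], [-5, -22, 0, 0, 0, 0], [-3, -13, 0, 0, 0, 0], [-2, -6.7, 0, 0, 0, 0]]]}}

```text
time_s: 12.78
eef_pos: [0.4819, 0.0919, 0.1635]
tool_rot: [-2.138, -2.301, 0.002]
contact_force: [0.7, -0.1, -1.3]
grip_width: 0.174
grip_force: 58.6
```

Call:
{"op": "step_arm", "data": {"deltas": [[[0, 0, 0, 0, 0, 0], [0, 0, 0, 0, 0, 0], [0, 0, 0, 0, 0, 0], [0, 0, 0, 0, 0, 0], [0, 0, 0, 0, 0, 0]]]}}

```text
time_s: 13.2
eef_pos: [0.4831, 0.0944, 0.1639]
tool_rot: [-2.136, -2.304, -0.0]
contact_force: [0.5, -0.8, -1.4]
grip_width: 0.175
grip_force: 58.6
```

Run:
```python
from h import *
o=sensors.get_obs();print(o['eef_pos'],yang(o),o['contact_force'],o['grip_width'],o['grip_force'])
t=read_camera('top');s=read_camera('scene');pickle.dump((t,s),open('f6.pkl','wb'))
for nm,c in(('top',t),('scene',s)):
    P=cloud(c);ok=c['z_map']>0
    q=rect(P,ok,nm+' ring',.44,.54,-.02,.062,.14,.2)
    if q is None: continue
    print('z pct',np.percentile(q[:,2],[5,25,50,75,95]).round(4))
    cx=np.array([.4874,.0278]);r=np.hypot(*(q[:,:2]-cx).T)
    w=q[(r>.024)&(r<.034)&(q[:,2]>.166)];A=np.c_[w[:,:2]-cx,np.ones(len(w))];print('rim top plane',len(w),np.linalg.lstsq(A,w[:,2],rcond=None)[0].round(4),np.median(w[:,2]))
    k=P[ok&(np.hypot(P[...,0]-.588,P[...,1]-.0427)<.012)&(P[...,2]>.15)];print('collar',len(k),np.percentile(k[:,2],[10,50,75,90]).round(4),k[:,:2].mean(0))
im=np.hstack([cv2.resize(c['img'][v:v+125,u:u+100,::-1],(400,500),interpolation=cv2.INTER_CUBIC) for c,u,v in((t,230,170),(s,235,130))])
cv2.imwrite('pics/f6.png',im)
```

```text
[0.48308553 0.09441494 0.1638829 ] 4.348784042822733 [ 0.54573824 -0.83542149 -1.38595184] 0.17527807087748068 58.62577557563782
top ring 30 [487.3  21.5] [53.2 48.6] 4.3 z 0.1693
z pct [0.1631 0.1656 0.1693 0.1719 0.1736]
rim top plane 15 [-0.023  -0.0221  0.1714] 0.17162980279716678
collar 64 [0.1644 0.1677 0.1696 0.1732] [0.58590813 0.04244359]
scene ring 482 [489.5  29. ] [63.9 66.3] 88.5 z 0.1666
z pct [0.1571 0.1642 0.1666 0.1695 0.1729]
rim top plane 172 [ 0.0051 -0.0081  0.1704] 0.17063402636971708
collar 82 [0.1635 0.1678 0.1782 0.1902] [0.58997534 0.04201418]
```

View pics/f6.png

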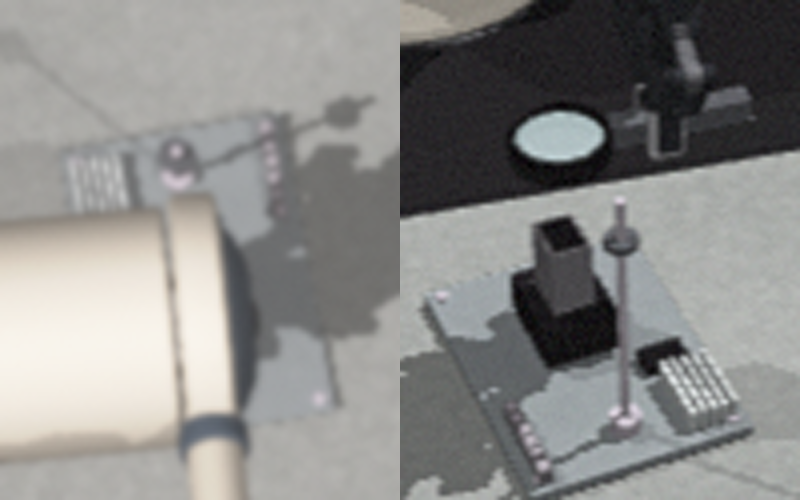

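The loupe hangs level over the relay, about 1 mm from its centre line. The lens is at z≈0.164 against the collar at 0.1645, with clear air all round. Handing in.

```bash
python3 -c "
from cell import workorder; print(workorder.finish_job())"
```

```text
the job is handed in; nothing more can be done
None
```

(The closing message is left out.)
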